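# Roll the pin off the clay wreath

## Robot

A 6-joint arm with a two-finger parallel gripper is mounted at the origin on the work surface. World frame = base frame: x ahead of the robot, y to its left, z up, the work surface at z = 0. Lengths are in m, angles in degrees, forces in N, time in s.
With the tool pointing down it reaches from about 0.325 to 0.85 m from the base axis. Payload 4.4 kg.
Tool frame: the origin (TCP) lies on the centre line of the jaws, within the pads' length; the fingertips stand 25 mm ahead of it and the grasp point (between the pads) lies 6 mm ahead of it (env.tip_reach is the distance from the TCP to the fingertips, in m); z points along the fingers, y is the direction in which the jaws open and shut (so a half turn about z gives the same grasp; the last joint's range is limited). The gripper opens to 94 mm and grips with 3 to 60 N. Pads are 16 mm wide; open, the fingers measure 119 mm over their backs; the gripper's body (75 mm by 177 mm) begins 78 mm behind the grasp point.
Start: joints at [-73.425, 11.837, 88.321, -0, 79.842, -8.623], TCP at [0.245, -0.52, 0.23] pointing down, gripper open.
Joint ranges: [-156.59, 156.59], [-49.26, 127.26], [12.9, 141.05], [-63.56, 243.56], [4.71, 150.69], [-161.64, 161.64]. Speed limits (degrees/s): [159.86, 159.86, 180, 180, 180, 180].

## Interface

Orientations are given as a 3x3 rotation matrix whose columns are the frame's x, y, z axes.
In Python, from rig import env, optics, sign_off gives the robot as it stands.
- The arm moves only by the tool apply_moves, never from a script. Its argument "plan" is a list of rows, each a list of 7 numbers: the opening in per cent of the stroke, from 0 (shut) to 100 (fully open), then the shift along the tool's x, y, z in units of 25 mm (1.0 is 25 mm), then the turn, a rotation vector about the tool's x, y, z in units of 5 degrees (1.0 is 5 degrees). A call has 1 to 5 rows; each row is the pose to reach, as a shift and turn from the pose measured when the call began, along the tool's axes at that moment; what a row does not reach only later rows make up. A row lasts 1/12 s, in which the tool goes at most 41.7 mm and 7.16 degrees, less where a joint would pass 70% of its speed; a pose out of reach is approached as far as the arm can. A call with a gripper value outside its range is refused whole. The fingers move at their own pace and stop on an object; the grip force is fixed at half the most. Time passes only in rows, so rows that repeat a pose let the fingers close. It gives the time, the measured TCP pose, the force and the opening at its end, in the units of the state.
- env.state(): the state, without advancing time (a new reading comes with each control period).
- optics.get_image(name): name is "scene" or "top" or "wrist"; returns the picture (384x512x3 uint8, red, green, blue); there is no depth.
- optics.camera_model(name): a dict with "camera_matrix" (3x3 intrinsics, pixels), "extrinsics" (4x4, takes a point from camera to world coordinates); the wrist camera has in their place "tool_from_camera" (4x4, takes a point from camera to tool coordinates, whose origin is the TCP and whose axes are the flange's). Camera axes: x right, y up, looking along -z (the intrinsics and any distortion apply to the point x, -y, -z); pixel columns grow to the right and rows downward; lengths in m; the calibration is good to about 2 mm. The wrist camera is an equidistant fisheye: a pixel r from the principal point sees the ray r / f radians off the axis. A picture is of the moment at which its call begins: read the wrist's pose just before it. camera_model takes no time and is no camera call.
- sign_off(): hands the job in, once; it reports no verdict.
Trained networks look in the newest picture that a camera, given by its name, has taken for a name from the list of things; names that differ only in an ending like _2 or _b are one class to them, and where a whole thing is asked for, a point or a joint stands for the part that bears it (a point fixed in the world has none). Each returns a list of dicts, best first, with "p" (0 to 1); they miss things now and then, are a little off and sometimes report something else, mostly with a low value. They report only what shows in the picture. A call takes as long as a camera call. They do not tell look-alikes from the thing itself.
- optics.look_for(camera, query): "box" ([centre column, centre row, width, height] in pixels, round what is visible of it).
- optics.cut_out(camera, query): "pixels" (384x512 bool, what is visible of it) and "box" ([centre column, centre row, width, height] in pixels, round what is visible of it).
- optics.place_of(camera, query): "xy" ([column, row] in pixels: a listed point, or the origin of a listed thing).
The state is a dict: "clock": time; "joints": joint angles; "qvel": joint speeds; "joint_efforts": joint torques, N m; "position": TCP position; "tcp_rot": TCP orientation; "wrist_force": force on the tool from outside, world axes, zero at the start; "ft_torque": the same for the moment, N m; "finger_gap": opening from 0.0 (shut) to 1.0 (fully open).
Only numpy, scipy, OpenCV 4.12 (cv2) and the standard library are available. Lean on these libraries where they do the work, as an engineer would, in place of code of your own. Each camera call takes 0.05 s, during which the arm holds its last target.

## Task

The rolling pin has been left lying over the dry clay wreath on the clay board. Roll it along its two guide strips with your fingertips on top of its barrel, until it rests square across the strips in the bare gap between the wreath and the big leaf, overhanging neither, so that both can be picked straight up. Do not grip or lift the pin or reach down its sides to shove it, and leave everything else where it lies.

Things in the scene. Friction and masses are not known exactly. Their poses are not given: they have to be found in the camera images.
- pin: Wooden rolling pin, loose, 0.4 kg: barrel 56 mm thick, 220 long; slim handles, 360 over all. Origin: middle of the barrel, on its axis; y is that axis (x, z turn as it rolls). Lies across the guide strips, axis 53 and top 81 mm above the table; starts with its axis within 25 mm of the wreath's middle. Stops at once after a slow push. A fingertip that does not slip on its top moves twice as far.
- board: Plywood board 360 x 360 x 15 mm, fixed flat on the table, turned up to 0.3 rad. Origin: centre of its underside; x along the strips, away from the robot, y across. Two wooden guide strips are screwed on: 340 long, 28 wide, 10 high (tops 25 mm above the table), middle lines at y = +90 and -90 mm, centred at x = 0, ends open. Wreath and big leaf lie on it between the strips.
- wreath: Round wreath of dry grey clay, loose: outside diameter 90 mm, hole 50, 6 mm thick; on the board between the strips, 80 to 90 mm along x from the board's middle, towards the near or the far end. The pin passes 4 mm above it. Origin: centre of its underside; its x starts parallel to the board's.
- leaf: Big oval leaf of dry grey clay, loose: 70 mm wide along the strips, 90 long across them, 6 thick; on the board between the strips, 80 to 90 mm from the board's middle, on the side away from the wreath. The pin would pass 4 mm above it. Origin: centre of its underside; its x starts parallel to the board's.
- knife: Dark wooden modelling knife 170 mm long, 11 mm wide, 9 mm high, lying on the board outside the left (+y) strip; origin at the middle of its underside, x along it. Bystander.
- flower: Small flower of dry clay, 44 mm across, 6 mm thick, on the board outside the right (-y) strip; origin at the centre of its underside. Bystander.
- oval: Small leaf of dry clay, 42 x 30 mm, 6 mm thick, on the board outside the right (-y) strip; origin at the centre of its underside. Bystander.
- star_cutter: Star-shaped sheet-metal cutter, 65 mm across, 22 mm high, on the table to the right of the board; origin at the centre of its underside. Bystander.
- round_cutter: Round sheet-metal cutter, 60 mm across, 25 mm high, on the table to the left of the board; origin at the centre of its underside. Bystander.
- water_pot: Empty white plastic pot, 72 mm across, 75 mm high, on the table to the left of the board; origin at the centre of its underside. Bystander.
- rib: Flat wooden potter's rib, 105 x 55 mm, 6 mm thick, on the table to the right of the board; origin at the centre of its underside. Bystander.
Things that resemble listed ones, but are neither listed nor needed, are in the scene too. What is shaped like the wreath but pink, turquoise or yellow is not meant.

How it is judged (in metres and radians):
On the way:
1. the pin has truly rolled (turned about its axis by more than a quarter turn), not been dragged (angle between pin's own z axis and vertical above 1.6 rad), for 0.1 s.
At the end, for the whole second after the job is handed in: Pin at rest on both strips between wreath and big leaf: along the strips its axis is at least 73 mm from the wreath's centre and 63 mm from the leaf's (barrel over neither), square within 0.15 rad, centred across the strips within 30 mm; wreath and leaf moved less than 10 mm ((x of pin in the frame of wreath between 0.073 and 0.127 m or x of pin in the frame of wreath between -0.127 and -0.073 m) and (x of pin in the frame of leaf between 0.063 and 0.112 m or x of pin in the frame of leaf between -0.112 and -0.063 m) and height (world z) of pin between 0.049 and 0.057 m and y of pin in the frame of board between -0.03 and 0.03 m and angle between the y axis of pin and the y axis of board, either way round below 0.15 rad and linear speed of pin below 0.01 m/s and angular speed of pin below 0.2 rad/s and distance of each of wreath, leaf from where it was at the start of the episode below 0.01 m); the robot touches nothing.
It fails at once if the pin is lifted off the strips (height (world z) of pin above 0.062 m).
It fails at once if the pin falls off the strips (height (world z) of pin below 0.045 m).
It fails at once if the fingers reach down the pin's sides (shoving or pinching it) instead of lying on its top (contact force between the fingers and pin above 0.5 N and height (world z) of the grasp point below 0.087 m).
It fails at once if the wreath or the big leaf is pushed away (distance of any of wreath, leaf from where it was at the start of the episode above 0.01 m).
It fails at once if a bystander is knocked away (distance of any of knife, flower, oval, star_cutter, round_cutter, water_pot, rib from where it was at the start of the episode above 0.02 m).
It also fails if it takes over 48 s, if anything falls off the work surface, if the arm or the gripper's body presses on something with over 40 N, if the wrist force passes 120 N, or if a joint passes its speed limit or range.

## Working session

There is one attempt and no reset: what is moved stays moved. The work goes in short steps, Python scripts to look and compute and a tool call to move; the robot and the scene stay as the last step left them, time stands still between calls to the robot, and variables do not carry over. Pictures are saved under pics/ and viewed, and the job is handed in when it is done.

Besides the shell and the picture viewer there is one more tool, called by a JSON object that holds its "method" and its "body", one argument or row to a line. apply_moves: Moves the arm, as the interface text tells. Its arguments: {"type":"object","properties":{"plan":{"type":"array","items":{"type":"array","items":{"type":"number"}}}},"required":["plan"]}

```bash
mkdir -p pics; ls; python3 - <<'E'
from rig import env, optics
import cv2, json
print(env.state()); print(env.tip_reach)
for n in ("scene","top","wrist"):
    im=optics.get_image(n); cv2.imwrite(f"pics/{n}0.png",im[:,:,::-1])
    print(n,optics.camera_model(n))
E
```

```text
pics
{'clock': 0.0, 'joints': array([-7.34252708e+01,  1.18833781e+01,  8.84041854e+01, -1.11784395e-03,
        7.98425281e+01, -8.62429961e+00]), 'qvel': array([ 0.02850355,  0.02145351, -0.00806253,  0.03936815,  0.03297944,
        0.0067253 ]), 'joint_efforts': array([-2.52020080e-03, -3.70886743e+01, -2.81415099e+01,  6.94846571e-02,
        3.62455426e-02, -1.74923375e-04]), 'position': array([ 0.24456844, -0.51955899,  0.22930448]), 'tcp_rot': array([[ 9.04832903e-01,  4.25766338e-01, -6.66108947e-04],
       [ 4.25766738e-01, -9.04830356e-01,  2.17070234e-03],
       [ 3.21496389e-04, -2.24772993e-03, -9.99997422e-01]]), 'wrist_force': array([-0.65689471,  0.69597304, -0.11966951]), 'ft_torque': array([ 0.02226994,  0.03489095, -0.03229306]), 'finger_gap': 0.9990489070279693}
0.025
scene {'camera_matrix': array([[481.92609791,   0.        , 260.46851069],
       [  0.        , 481.92609791, 192.92860396],
       [  0.        ,   0.        ,   1.        ]]), 'extrinsics': array([[ 0.84322099, -0.43042993,  0.32203795,  0.97186533],
       [ 0.5374193 ,  0.66093545, -0.5237793
[... 418 characters left out ...]
2760115,  0.00705837,  0.00532752],
       [ 0.01212447,  0.18794484,  0.98210475,  1.24220819],
       [ 0.        ,  0.        ,  0.        ,  1.        ]])}
wrist {'camera_matrix': array([[297.31863964,   0.        , 259.47016037],
       [  0.        , 297.31863964, 192.83685776],
       [  0.        ,   0.        ,   1.        ]]), 'tool_from_camera': array([[ 9.40854953e-04,  9.65811709e-01,  2.59242855e-01,
         7.56778763e-02],
       [ 9.99999395e-01, -1.05636412e-03,  3.06255111e-04,
        -6.32694478e-04],
       [ 5.69639622e-04,  2.59242410e-01, -9.65812118e-01,
        -1.53668616e-01],
       [ 0.00000000e+00,  0.00000000e+00,  0.00000000e+00,
         1.00000000e+00]])}
```

View pics/top0.png

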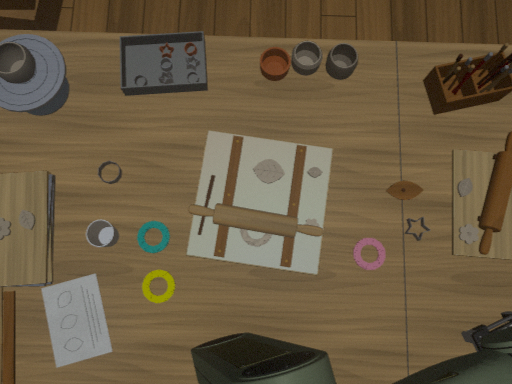

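View pics/scene0.png

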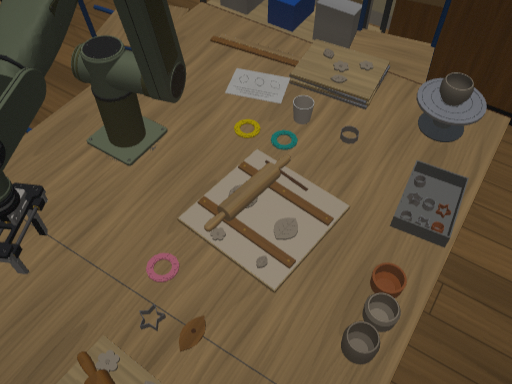

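Candidates: the light pin at (255,220) lies on the board, and the dark pin at (498,190) lies on another board, so I take the light one. The grey ring under the pin at (257,230) is the wreath; the teal (153,237), yellow (158,287) and pink (369,253) rings are not meant. The leaf is at (268,172).

```bash
cat > h.py <<'E'
import numpy as np, cv2
from rig import env, optics
def proj(n,P):
    m=optics.camera_model(n);K=m["camera_matrix"];T=m["extrinsics"]
    P=np.atleast_2d(P);c=(P-T[:3,3])@T[:3,:3]
    return np.c_[K[0,0]*c[:,0]/-c[:,2]+K[0,2], K[1,1]*-c[:,1]/-c[:,2]+K[1,2]]
def back(n,uv,z):
    m=optics.camera_model(n);K=m["camera_matrix"];T=m["extrinsics"]
    uv=np.atleast_2d(uv).astype(float)
    d=np.c_[(uv[:,0]-K[0,2])/K[0,0], -(uv[:,1]-K[1,2])/K[1,1], -np.ones(len(uv))]@T[:3,:3].T
    return T[:3,3]+d*((z-T[2,3])/d[:,2])[:,None]
E
python3 - <<'E'
from h import *
im=cv2.imread("pics/top0.png"); c=im[115:290,175:350]
cv2.imwrite("pics/crop0.png",cv2.resize(c,None,fx=3.4,fy=3.4,interpolation=cv2.INTER_CUBIC))
for n in("top","scene"):
    for q,z in(("pin",.053),("board",0.015),("wreath",.018),("leaf",.018)):
        try:
            for r in optics.cut_out(n,q)[:2]:
                m=r["pixels"]; u=np.argwhere(m)[:,::-1]; w=back(n,u,z)
                (cx,cy),(a,b),ang=cv2.minAreaRect((w[:,:2]*1000).astype(np.float32))
                print(n,q,round(r["p"],2),np.round(r["box"]),"mean",w.mean(0).round(4),"rect",round(cx,1),round(cy,1),round(a,1),round(b,1),round(ang,1))
        except Exception as e: print(q,e)
        for r in optics.place_of(n,q)[:1]: print("  place",r["xy"],back(n,r["xy"],z))
print(env.state()["clock"])
E
```

```text
top pin 0.81 [258. 221. 134.  36.] mean [ 0.4908 -0.0072  0.053 ] rect 491.4 -7.4 359.6 58.2 81.2
  place [255.9, 218.7] [[ 0.4940306  -0.00918426  0.053     ]]
top board 0.67 [260. 201. 148. 146.] mean [ 0.5551 -0.0246  0.015 ] rect 552.9 -22.5 360.3 361.4 82.9
  place [261.4, 199.1] [[ 0.55479582 -0.02344811  0.015     ]]
top wreath 0.83 [158. 286.  36.  29.] mean [0.3112 0.2429 0.018 ] rect 311.9 243.0 87.0 85.4 47.8
top wreath 0.7 [154. 239.  33.  33.] mean [0.4422 0.266  0.018 ] rect 442.0 265.6 81.2 83.9 1.6
  place [157.8, 285.7] [[0.31295535 0.24555585 0.018     ]]
top leaf 0.84 [268. 170.  22.  27.] mean [ 0.636  -0.0418  0.018 ] rect 635.9 -41.8 69.4 71.4 37.1
  place [266.6, 172.1] [[ 0.63118032 -0.03610947  0.018     ]]
scene pin 0.56 [247. 194.  91.  75.] mean [ 0.4871 -0.0113  0.053 ] rect 488.3 -1.9 363.0 64.9 80.9
  place [242.4, 192.5] [[ 0.47623559 -0.02141971  0.053     ]]
scene board 0.57 [263. 220. 173. 142.] mean [ 0.573  -0.0408  0.015 ] rect 552.3 -22.6 371.8 372.3 82.9
  place [265.2, 216.4] [[ 0.5633422  -0.03404606  0.015     ]]
scene wreath 0.85 [163. 269.  30.  32.] mean [ 0.422  -0.3266  0.018 ] rect 420.7 -324.0 85.3 85.0 84.7
scene wreath 0.68 [248. 128.  27.  13.] mean [0.3189 0.2376 0.018 ] rect 319.1 236.5 84.1 85.4 33.3
  place [164.2, 267.6] [[ 0.42734086 -0.32381417  0.018     ]]
scene leaf 0.6 [285. 227.  24.  21.] mean [ 0.6341 -0.0366  0.018 ] rect 632.3 -35.0 65.8 68.3 33.0
  place [282.2, 228.0] [[ 0.6262851  -0.04361349  0.018     ]]
0.95
```

View pics/crop0.png

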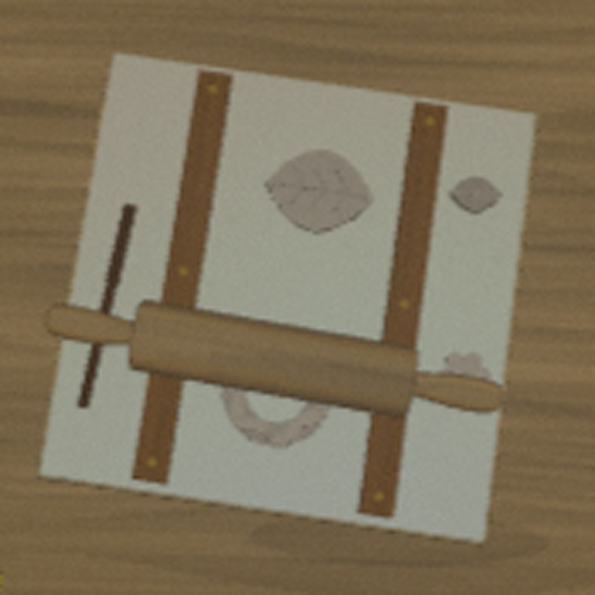

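```bash
python3 - <<'E'
from h import *
from scipy.optimize import least_squares
px=lambda p:np.array(p)/3.4+np.array([175,115])-0.35
C=back("top",px([(112,53),(537,114),(485,543),(40,478)]),.015)[:,:2]
ctr=C.mean(0); 
e=C-ctr; loc=np.array([(.18,.18),(.18,-.18),(-.18,-.18),(-.18,.18)])
yaw=np.arctan2((loc[:,0]*e[:,1]-loc[:,1]*e[:,0]).sum(),(loc*e).sum())
print("board",ctr,np.degrees(yaw)); R=np.array([[np.cos(yaw),-np.sin(yaw)],[np.sin(yaw),np.cos(yaw)]])
print("corners in board",((C-ctr)@R).round(4))
tob=lambda p,z:((back("top",px(p),z)[:,:2]-ctr)@R).round(4)
print("strip ends mid (l far, r far, r near, l near)",tob([(215,72),(431,104),(376,515),(150,482)],.025))
print("leaf tips/centre",tob([(265,186),(373,199),(322,150),(316,234)],.021))
print("wreath bottom,left,right",tob([(275,447),(328,412),(222,395)],.021))
w=tob([(275,447),(328,412),(222,395),(247,436),(303,440),(324,424),(230,418)],.019)
r=least_squares(lambda c:np.hypot(*(w-c).T)-.045,[-.085,0]); print("wreath",r.x,r.fun.round(4))
print("pin barrel corners",tob([(141,300),(417,349),(406,414),(131,370)],.053))
print("pin handle ends",tob([(46,319),(502,393)],.053))
E
```

```text
board [ 0.55139106 -0.02263964] -6.791264129236798
corners in board [[ 0.1782  0.1787]
 [ 0.178  -0.1788]
 [-0.1779 -0.1774]
 [-0.1783  0.1775]]
strip ends mid (l far, r far, r near, l near) [[ 0.1712  0.0905]
 [ 0.1702 -0.0897]
 [-0.1692 -0.0888]
 [-0.1694  0.0902]]
leaf tips/centre [[ 0.0821  0.0357]
 [ 0.0842 -0.0532]
 [ 0.1192 -0.0062]
 [ 0.0484 -0.0111]]
wreath bottom,left,right [[-0.1277 -0.0029]
 [-0.094  -0.0407]
 [-0.0928  0.0448]]
wreath [-0.08180883  0.00125143] [ 0.0009 -0.0014 -0.0001 -0.0004 -0.0002  0.0007 -0.0005]
pin barrel corners [[-0.0318  0.1176]
 [-0.0388 -0.1017]
 [-0.0906 -0.0996]
 [-0.0876  0.1165]]
pin handle ends [[-0.0576  0.1886]
 [-0.0635 -0.1715]]
```

```bash
cat >> h.py <<'E'
from scipy.spatial.transform import Rotation as Ro
CTR=np.array([0.5514,-0.0226]); YAW=np.radians(-6.8)
RB=np.array([[np.cos(YAW),-np.sin(YAW)],[np.sin(YAW),np.cos(YAW)]])
def b2w(p): return CTR+RB@np.array(p)
def w2b(p): return (np.array(p)-CTR)@RB
def goto(bx,by,z,yaw=YAW-0.015):
    s=env.state(); P=s["position"];R=np.array(s["tcp_rot"])
    T=np.r_[b2w((bx,by)),z]
    c,n=np.cos(yaw),np.sin(yaw)
    G=np.array([[c,n,0],[n,-c,0],[0,0,-1.]])
    d=R.T@(T-P)/.025; r=Ro.from_matrix(R.T@G).as_rotvec(degrees=True)/5
    print("clock",s["clock"],"pos",P.round(4),"board",w2b(P[:2]).round(4),"F",s["wrist_force"].round(2),"gap",round(s["finger_gap"],2))
    print("world target",T.round(4),"shift",d.round(2),"turn",r.round(2))
E
python3 -c "
from h import *
goto(-.073,.0,.15)"
```

```text
clock 0.95 pos [ 0.2448 -0.5203  0.2305] board [-0.2455 -0.5305] F [ 0.52 -0.32  0.4 ] gap 1.0
world target [ 0.4789 -0.014   0.15  ] shift [ 17.1  -14.34   3.22] turn [0.   0.   6.57]
```

{"method": "apply_moves", "body": {
  "plan": [
    [100,1.2,-1.0,0,0,0,1.3],
    [100,2.4,-2.0,0,0,0,2.6],
    [100,3.6,-3.0,0,0,0,3.9],
    [100,4.8,-4.0,0,0,0,5.2],
    [100,6.0,-5.0,0,0,0,6.57]
  ]
}}

```text
clock: 1.37
position: [0.3273, -0.3425, 0.2305]
tcp_rot: [[0.991, -0.137, 0.0], [-0.137, -0.991, -0.0], [0.0, -0.0, -1.0]]
wrist_force: [0.2, -0.4, -0.7]
finger_gap: 0.995
```

```bash
python3 -c "
from h import *
goto(-.073,.0,.2)"
```

```text
clock 1.3667 pos [ 0.3273 -0.3425  0.2305] board [-0.1846 -0.3442] F [ 0.21 -0.4  -0.69] gap 1.0
world target [ 0.4789 -0.014   0.2   ] shift [  4.21 -13.85   1.22] turn [-0.   -0.   -0.04]
```

{"method": "apply_moves", "body": {
  "plan": [
    [100,0.5,-1.5,0,0,0,0],
    [100,1.0,-3.0,0,0,0,0],
    [100,1.5,-4.5,0,0,0,0],
    [100,2.0,-6.0,0,0,0,0],
    [100,2.5,-7.5,0.3,0,0,0]
  ]
}}

```text
clock: 1.78
position: [0.4164, -0.1642, 0.2247]
tcp_rot: [[0.991, -0.137, 0.004], [-0.137, -0.991, -0.002], [0.004, 0.002, -1.0]]
wrist_force: [1.9, 0.9, -0.1]
finger_gap: 1.001
```

```bash
python3 -c "
from h import *
goto(-.073,.0,.15)"
```

```text
clock 1.7833 pos [ 0.4164 -0.1642  0.2247] board [-0.1173 -0.1566] F [ 1.87  0.87 -0.08] gap 1.0
world target [ 0.4789 -0.014   0.15  ] shift [ 1.64 -6.3   2.99] turn [ 0.02 -0.05 -0.04]
```

{"method": "apply_moves", "body": {
  "plan": [
    [100,0.4,-1.4,0.4,0,0,0],
    [100,0.8,-2.8,0.8,0,0,0],
    [100,1.2,-4.2,1.2,0,0,0],
    [100,1.64,-5.6,1.6,0,0,0],
    [100,1.64,-6.3,2.2,0,0,0]
  ]
}}

```text
clock: 2.2
position: [0.4814, -0.0109, 0.1707]
tcp_rot: [[0.991, -0.134, 0.009], [-0.134, -0.991, -0.002], [0.009, 0.001, -1.0]]
wrist_force: [-0.4, -0.2, 1.7]
finger_gap: 1.003
```

```bash
python3 - <<'E'
from h import *
goto(-.073,.0,.12)
im=optics.get_image("wrist"); cv2.imwrite("pics/w1.png",im[:,:,::-1])
im=optics.get_image("top"); cv2.imwrite("pics/t1.png",cv2.resize(im[115:290,175:350,::-1],None,fx=3.4,fy=3.4,interpolation=cv2.INTER_CUBIC))
E
```

```text
clock 2.2 pos [ 0.4814 -0.0109  0.1707] board [-0.0709  0.0034] F [-0.38 -0.15  1.67] gap 1.0
world target [ 0.4789 -0.014   0.12  ] shift [-0.1   0.13  2.03] turn [ 0.01 -0.1  -0.01]
```

View pics/w1.png

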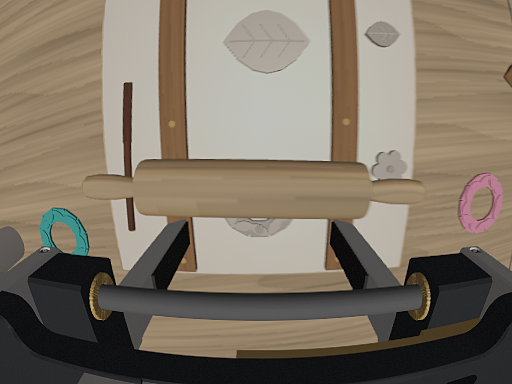

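The wrist view shows the light pin's barrel from (134,188) to (369,190). The fingertips are just behind it, at about (188,222) and (333,222), and the grey wreath shows under the pin. I'll use the fisheye model to cross-check the pin position.

```bash
cat >> h.py <<'E'
def wback(uv,z,s=None):
    s=s or env.state(); m=optics.camera_model("wrist");K=m["camera_matrix"];T=m["tool_from_camera"]
    uv=np.atleast_2d(uv).astype(float); d=(uv-K[:2,2])/K[0,0]; t=np.hypot(*d.T); k=np.sin(t)/np.maximum(t,1e-9)
    ray=np.c_[d[:,0]*k,-d[:,1]*k,-np.cos(t)]@T[:3,:3].T
    R=np.array(s["tcp_rot"]); o=R@T[:3,3]+s["position"]; ray=ray@R.T
    return o+ray*((z-o[2])/ray[:,2])[:,None]
E
python3 - <<'E'
from h import *
f=lambda p,z:((wback(p,z)[:,:2]-CTR)@RB).round(4)
print("barrel corners",f([(135,161),(369,164),(366,218),(136,216)],.058))
print("barrel ends axis",f([(135,188),(369,190)],.053), "handles",f([(83,186),(424,190)],.053))
print("leaf",f([(224,41),(310,41),(266,10),(267,74)],.02))
print("strip l/r screws", f([(171,125),(346,122)],.025))
print("board edge near/far sides", f([(104,150),(414,150)],.015))
print("wreath bottom",f([(257,237)],.02))
E
```

```text
barrel corners [[-0.0378  0.121 ]
 [-0.044  -0.0996]
 [-0.0976 -0.101 ]
 [-0.093   0.1268]]
barrel ends axis [[-0.0654  0.1263]
 [-0.0705 -0.1034]] handles [[-0.0621  0.1892]
 [-0.0711 -0.1676]]
leaf [[ 0.0774  0.0371]
 [ 0.0771 -0.0495]
 [ 0.1106 -0.0055]
 [ 0.0415 -0.0055]]
strip l/r screws [[-0.007   0.0925]
 [-0.0063 -0.0852]]
board edge near/far sides [[-0.0296  0.1793]
 [-0.0342 -0.1723]]
wreath bottom [[-0.1312  0.0069]]
```

{"method": "apply_moves", "body": {
  "plan": [
    [100,0,0.1,0.8,0,-0.1,0],
    [100,-0.1,0.13,1.6,0,-0.1,0],
    [100,-0.1,0.13,2.1,0,-0.1,0],
    [100,-0.1,0.13,2.1,0,-0.1,0],
    [100,-0.1,0.13,2.1,0,-0.1,0]
  ]
}}

```text
clock: 2.72
position: [0.4738, -0.0148, 0.1149]
tcp_rot: [[0.991, -0.133, -0.011], [-0.133, -0.991, 0.0], [-0.01, 0.001, -1.0]]
wrist_force: [0.1, 0.6, 0.5]
finger_gap: 1.003
```

```bash
python3 - <<'E'
from h import *
im=optics.get_image("wrist"); cv2.imwrite("pics/w2.png",im[:,:,::-1])
goto(-.073,.004,.105)
E
```

```text
clock 2.7667 pos [ 0.4748 -0.0149  0.1158] board [-0.077  -0.0014] F [-0.47 -0.4   0.19] gap 1.0
world target [ 0.4794 -0.01    0.105 ] shift [ 0.16 -0.22  0.43] turn [0.01 0.09 0.  ]
```

View pics/w2.png

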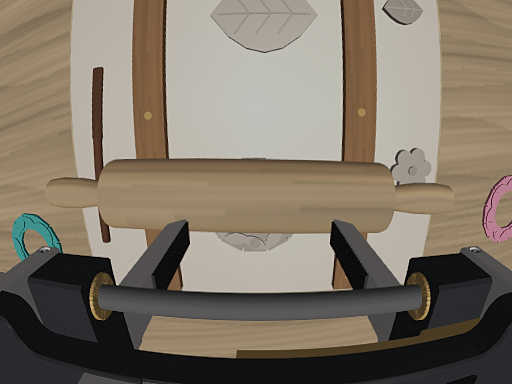

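{"method": "apply_moves", "body": {
  "plan": [
    [100,0.2,-0.2,0,0,0.05,0],
    [100,0.2,-0.2,0.2,0,0.05,0],
    [100,0.2,-0.2,0.35,0,0.05,0],
    [100,0.2,-0.2,0.42,0,0.05,0],
    [100,0.2,-0.2,0.42,0,0.05,0]
  ]
}}

```text
clock: 3.18
position: [0.4814, -0.0107, 0.1061]
tcp_rot: [[0.991, -0.133, -0.002], [-0.133, -0.991, -0.001], [-0.002, 0.001, -1.0]]
wrist_force: [-0.6, -0.6, 2.3]
finger_gap: 1.001
```

```bash
python3 - <<'E'
from h import *
goto(-.073,.004,.105)
E
```

```text
clock 3.1833 pos [ 0.4814 -0.0107  0.1061] board [-0.071   0.0035] F [-0.6  -0.59  2.35] gap 1.0
world target [ 0.4794 -0.01    0.105 ] shift [-0.08 -0.02  0.05] turn [0.02 0.02 0.  ]
```

{"method": "apply_moves", "body": {
  "plan": [
    [100,0,0,0.08,0,0,0],
    [100,0.1,0,0.08,0,0,0],
    [100,0.25,0,0.08,0,0,0],
    [100,0.4,0,0.08,0,0,0],
    [100,0.55,0,0.08,0,0,0]
  ]
}}

```text
clock: 3.6
position: [0.4971, -0.013, 0.106]
tcp_rot: [[0.991, -0.133, 0.002], [-0.133, -0.991, -0.002], [0.003, 0.002, -1.0]]
wrist_force: [-0.4, -1.4, 7.7]
finger_gap: 0.998
```

```bash
python3 - <<'E'
from h import *
im=optics.get_image("wrist"); cv2.imwrite("pics/w3.png",im[:,:,::-1])
goto(-.06,.004,.105)
E
```

```text
clock 3.65 pos [ 0.4978 -0.0132  0.1061] board [-0.0543  0.003 ] F [ 1.27 -0.73  6.93] gap 1.0
world target [ 0.4923 -0.0115  0.105 ] shift [-0.23 -0.04  0.04] turn [ 0.02 -0.04  0.  ]
```

View pics/w3.png

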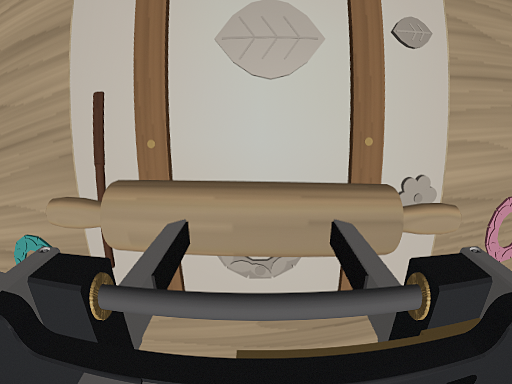

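{"method": "apply_moves", "body": {
  "plan": [
    [100,0.18,0,0.08,0,0,0],
    [100,0.36,0,0.08,0,0,0],
    [100,0.54,0,0.08,0,0,0],
    [100,0.72,0,0.08,0,0,0],
    [100,0.9,0,0.1,0,0,0]
  ]
}}

```text
clock: 4.07
position: [0.5222, -0.0168, 0.1055]
tcp_rot: [[0.991, -0.133, 0.008], [-0.133, -0.991, -0.003], [0.008, 0.002, -1.0]]
wrist_force: [0.8, -1.8, 8.1]
finger_gap: 1.004
```

```bash
python3 - <<'E'
from h import *
im=optics.get_image("wrist"); cv2.imwrite("pics/w4.png",im[:,:,::-1])
im=optics.get_image("top"); cv2.imwrite("pics/t4.png",cv2.resize(im[115:290,175:350,::-1],None,fx=3.4,fy=3.4,interpolation=cv2.INTER_CUBIC))
goto(-.06,.004,.105)
E
```

```text
clock 4.1667 pos [ 0.5227 -0.0169  0.1054] board [-0.0292  0.0023] F [-0.28 -0.88  6.29] gap 1.0
world target [ 0.4923 -0.0115  0.105 ] shift [-1.23 -0.05  0.01] turn [ 0.03 -0.1   0.  ]
```

View pics/w4.png

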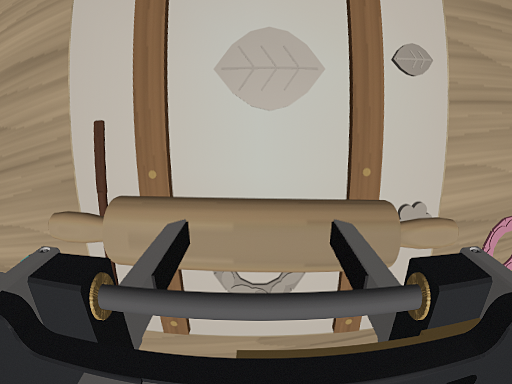

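View pics/t4.png

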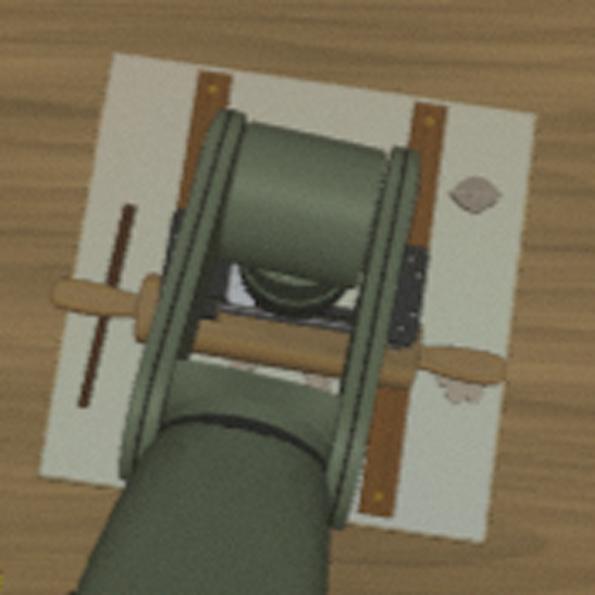

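The pin rolled without slipping: its handle ends are now at crop (52,292) and (506,369), which puts the axis about 22 mm further on. The fingers are still on top, so I'll lift and re-place them behind the axis.

{"method": "apply_moves", "body": {
  "plan": [
    [100,0,0,-0.3,0,0,0],
    [100,0,0,-0.6,0,0,0],
    [100,-0.5,0.05,-0.6,0,-0.05,0],
    [100,-0.93,0.05,-0.6,0,-0.05,0],
    [100,-0.93,0.05,-0.4,0,-0.05,0]
  ]
}}

```text
clock: 4.58
position: [0.4984, -0.0147, 0.116]
tcp_rot: [[0.991, -0.133, 0.004], [-0.133, -0.991, -0.003], [0.004, 0.002, -1.0]]
wrist_force: [0.3, 0.3, -0.1]
finger_gap: 1.001
```

```bash
python3 - <<'E'
from h import *
px=lambda p:np.array(p)/3.4+np.array([175,115])-0.35
print(((back("top",px([(52,292),(506,369)]),.053)[:,:2]-CTR)@RB).round(4), ((back("top",px([(46,319),(502,393)]),.053)[:,:2]-CTR)@RB).round(4))
goto(-.053,.004,.105)
E
```

```text
[[-0.0357  0.1875]
 [-0.0443 -0.1724]] [[-0.0576  0.1885]
 [-0.0635 -0.1715]]
clock 4.5833 pos [ 0.4984 -0.0147  0.116 ] board [-0.0536  0.0016] F [ 0.25  0.34 -0.1 ] gap 1.0
world target [ 0.4992 -0.0124  0.105 ] shift [ 0.02 -0.1   0.44] turn [ 0.03 -0.05  0.  ]
```

{"method": "apply_moves", "body": {
  "plan": [
    [100,0.02,-0.1,0.2,0,-0.05,0],
    [100,0.02,-0.1,0.4,0,-0.05,0],
    [100,0.02,-0.1,0.5,0,-0.05,0],
    [100,0.1,-0.1,0.5,0,-0.05,0],
    [100,0.25,-0.1,0.5,0,-0.05,0]
  ]
}}

```text
clock: 5.0
position: [0.5082, -0.0133, 0.1059]
tcp_rot: [[0.991, -0.133, 0.006], [-0.133, -0.991, -0.003], [0.006, 0.002, -1.0]]
wrist_force: [-0.2, 0.5, 10.0]
finger_gap: 1.002
```

```bash
python3 - <<'E'
from h import *
goto(-.001,.004,.105)
E
```

```text
clock 5.0 pos [ 0.5082 -0.0133  0.1059] board [-0.044   0.0042] F [-0.23  0.48 10.  ] gap 1.0
world target [ 0.5509 -0.0185  0.105 ] shift [ 1.72 -0.02  0.05] turn [ 0.02 -0.07  0.  ]
```

{"method": "apply_moves", "body": {
  "plan": [
    [100,0.17,0,0.04,0,0,0],
    [100,0.34,0,0.04,0,0,0],
    [100,0.51,0,0.04,0,0,0],
    [100,0.68,0,0.05,0,0,0],
    [100,0.85,0,0.05,0,0,0]
  ]
}}

```text
clock: 5.42
position: [0.5314, -0.0167, 0.1061]
tcp_rot: [[0.991, -0.133, 0.009], [-0.133, -0.991, -0.004], [0.009, 0.003, -1.0]]
wrist_force: [-0.7, -1.4, 7.6]
finger_gap: 0.998
```

{"method": "apply_moves", "body": {
  "plan": [
    [100,0.17,0,0.05,0,0,0],
    [100,0.34,0,0.05,0,0,0],
    [100,0.51,0,0.05,0,0,0],
    [100,0.68,0,0.06,0,0,0],
    [100,0.8,0,0.08,0,0,0]
  ]
}}

```text
clock: 5.83
position: [0.5521, -0.0196, 0.1043]
tcp_rot: [[0.991, -0.133, 0.01], [-0.133, -0.991, -0.004], [0.01, 0.003, -1.0]]
wrist_force: [-0.1, -1.2, 4.3]
finger_gap: 1.001
```

```bash
python3 - <<'E'
from h import *
im=optics.get_image("wrist"); cv2.imwrite("pics/w5.png",im[:,:,::-1])
im=optics.get_image("top"); cv2.imwrite("pics/t5.png",cv2.resize(im[115:290,175:350,::-1],None,fx=3.4,fy=3.4,interpolation=cv2.INTER_CUBIC))
goto(-.026,.004,.105)
E
```

```text
clock 5.9333 pos [ 0.5521 -0.0197  0.1043] board [0.0003 0.003 ] F [ 0.09 -1.76  4.97] gap 1.0
world target [ 0.5261 -0.0155  0.105 ] shift [-1.05 -0.02 -0.04] turn [ 0.03 -0.12  0.  ]
```

View pics/w5.png

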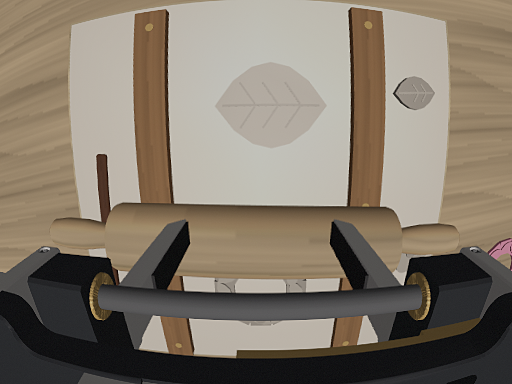

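View pics/t5.png

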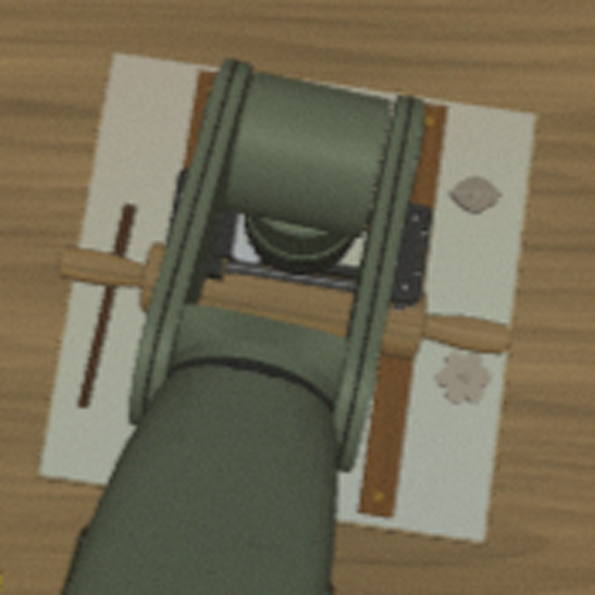

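The pin is still square, with handle ends at crop (62,263) and (511,338). I'll lift and re-place for the last stroke.

{"method": "apply_moves", "body": {
  "plan": [
    [100,0,0,-0.3,0,-0.1,0],
    [100,0,0,-0.6,0,-0.1,0],
    [100,-0.5,0,-0.6,0,-0.1,0],
    [100,-1.0,0,-0.6,0,-0.1,0],
    [100,-1.0,0,-0.4,0,-0.1,0]
  ]
}}

```text
clock: 6.35
position: [0.5253, -0.0156, 0.1143]
tcp_rot: [[0.991, -0.133, -0.001], [-0.133, -0.991, -0.002], [-0.0, 0.003, -1.0]]
wrist_force: [0.8, -0.5, -0.4]
finger_gap: 0.999
```

```bash
python3 - <<'E'
from h import *
px=lambda p:np.array(p)/3.4+np.array([175,115])-0.35
print(((back("top",px([(62,263),(511,338)]),.053)[:,:2]-CTR)@RB).round(4))
goto(-.026,.004,.105)
E
```

```text
[[-0.0117  0.1837]
 [-0.0194 -0.1735]]
clock 6.35 pos [ 0.5253 -0.0156  0.1143] board [-0.0268  0.0039] F [ 0.84 -0.51 -0.45] gap 1.0
world target [ 0.5261 -0.0155  0.105 ] shift [ 0.03 -0.01  0.37] turn [0.03 0.   0.01]
```

{"method": "apply_moves", "body": {
  "plan": [
    [100,0,0,0.2,0,0,0],
    [100,0,0,0.35,0,0,0],
    [100,0,0,0.45,0,0,0],
    [100,0.1,0,0.45,0,0,0],
    [100,0.25,0,0.45,0,0,0]
  ]
}}

```text
clock: 6.77
position: [0.5349, -0.0168, 0.106]
tcp_rot: [[0.991, -0.133, 0.006], [-0.133, -0.991, -0.003], [0.006, 0.002, -1.0]]
wrist_force: [0.8, 0.1, 10.6]
finger_gap: 0.998
```

```bash
python3 - <<'E'
from h import *
goto(.0165,.004,.105)
E
```

```text
clock 6.7667 pos [ 0.5349 -0.0168  0.106 ] board [-0.0171  0.0038] F [ 0.82  0.07 10.57] gap 1.0
world target [ 0.5683 -0.0206  0.105 ] shift [ 1.34 -0.03  0.05] turn [ 0.03 -0.07  0.01]
```

{"method": "apply_moves", "body": {
  "plan": [
    [100,0.16,0,0.04,0,0,0],
    [100,0.32,0,0.04,0,0,0],
    [100,0.48,0,0.04,0,0,0],
    [100,0.64,0,0.04,0,0,0],
    [100,0.8,0,0.05,0,0,0]
  ]
}}

```text
clock: 7.18
position: [0.5565, -0.0199, 0.1057]
tcp_rot: [[0.991, -0.133, 0.008], [-0.133, -0.991, -0.004], [0.009, 0.002, -1.0]]
wrist_force: [0.3, 0.0, 5.9]
finger_gap: 0.997
```

{"method": "apply_moves", "body": {
  "plan": [
    [100,0.14,0,0.04,0,0,0],
    [100,0.28,0,0.04,0,0,0],
    [100,0.4,0,0.04,0,0,0],
    [100,0.5,0,0.04,0,0,0],
    [100,0.5,0,0.04,0,0,0]
  ]
}}

```text
clock: 7.6
position: [0.5692, -0.0217, 0.1045]
tcp_rot: [[0.991, -0.133, 0.008], [-0.133, -0.991, -0.004], [0.009, 0.003, -1.0]]
wrist_force: [0.3, -1.2, 2.8]
finger_gap: 1.001
```

```bash
python3 - <<'E'
from h import *
im=optics.get_image("top"); cv2.imwrite("pics/t6.png",cv2.resize(im[115:290,175:350,::-1],None,fx=3.4,fy=3.4,interpolation=cv2.INTER_CUBIC))
goto(.0165,.004,.105)
E
```

```text
clock 7.65 pos [ 0.5689 -0.0217  0.1045] board [0.0172 0.003 ] F [-0.08 -1.02  2.23] gap 1.0
world target [ 0.5683 -0.0206  0.105 ] shift [-0.03 -0.04 -0.02] turn [ 0.03 -0.09  0.01]
```

View pics/t6.png

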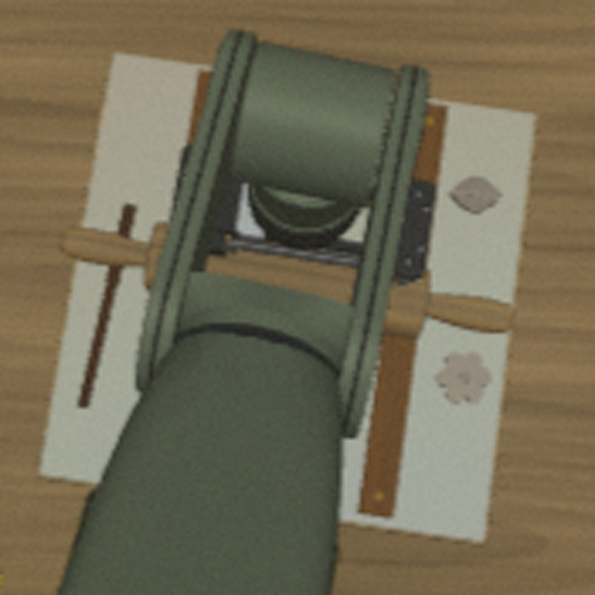

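{"method": "apply_moves", "body": {
  "plan": [
    [100,0,0,-0.3,0,0,0],
    [100,0,0,-0.9,0,0,0],
    [100,0,0,-2.0,0,0,0],
    [100,-0.8,0,-3.0,0,0,0],
    [100,-2.0,0,-4.0,0,0,0]
  ]
}}

```text
clock: 8.07
position: [0.5188, -0.0147, 0.2048]
tcp_rot: [[0.991, -0.133, 0.007], [-0.133, -0.991, -0.003], [0.008, 0.002, -1.0]]
wrist_force: [-0.0, -0.8, 1.0]
finger_gap: 0.995
```

{"method": "apply_moves", "body": {
  "plan": [
    [100,-1.0,1.0,-0.5,0,0,0],
    [100,-1.5,2.5,-0.5,0,0,0],
    [100,-1.8,4.0,-0.5,0,0,0],
    [100,-2.0,5.5,-0.5,0,0,0],
    [100,-2.0,7.0,-0.5,0,0,0]
  ]
}}

```text
clock: 8.48
position: [0.4438, -0.1818, 0.2173]
tcp_rot: [[0.991, -0.132, 0.006], [-0.132, -0.991, -0.003], [0.007, 0.002, -1.0]]
wrist_force: [0.5, 0.1, 0.6]
finger_gap: 1.0
```

{"method": "apply_moves", "body": {
  "plan": [
    [100,0,1.5,0,0,0,0],
    [100,0,3.0,0,0,0,0],
    [100,0,4.5,0,0,0,0],
    [100,0,5.0,0,0,0,0],
    [100,0,5.0,0,0,0,0]
  ]
}}

```text
clock: 8.9
position: [0.4262, -0.3078, 0.2171]
tcp_rot: [[0.991, -0.136, 0.006], [-0.136, -0.991, -0.002], [0.006, 0.001, -1.0]]
wrist_force: [0.3, 0.4, 0.1]
finger_gap: 1.002
```

```bash
python3 - <<'E'
from h import *
im=optics.get_image("top"); cv2.imwrite("pics/t7.png",cv2.resize(im[115:290,175:350,::-1],None,fx=3.4,fy=3.4,interpolation=cv2.INTER_CUBIC))
px=lambda p:np.array(p)/3.4+np.array([175,115])-0.35
print(((back("top",px([(65,241),(515,317)]),.053)[:,:2]-CTR)@RB).round(4))
for r in optics.cut_out("top","pin")[:1]:
    w=back("top",np.argwhere(r["pixels"])[:,::-1],.053); print(r["p"],w2b(w[:,:2].mean(0)),cv2.minAreaRect((w[:,:2]*1000).astype(np.float32)))
E
```

```text
[[ 0.0061  0.1844]
 [-0.0024 -0.1747]]
0.83 [-0.00124151  0.00377136] ((549.438720703125, -16.7171630859375), (356.04388427734375, 63.86253356933594), 82.57518005371094)
```

View pics/t7.png

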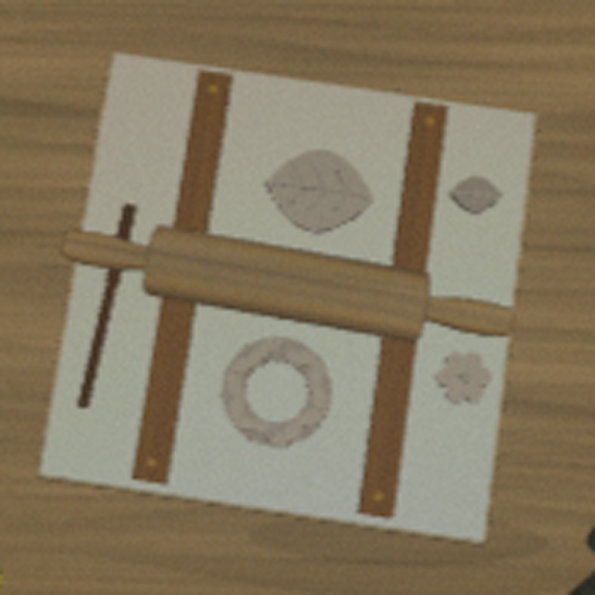

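```bash
python3 - <<'E'
from h import *
px=lambda p:np.array(p)/3.4+np.array([175,115])-0.35
f=lambda p,z:((back("top",px(p),z)[:,:2]-CTR)@RB)
print("wreath",f([(220,392),(331,392),(276,336),(276,447)],.019).round(4), f([(276,392)],.019).round(4))
print("leaf",f([(319,192)],.02).round(4))
b=f([(156,227),(429,272),(419,339),(146,293)],.053);print("pin",b.round(4),b.mean(0).round(4))
print("skew",np.arctan2((b[0]+b[3]-b[1]-b[2])[0],(b[0]+b[3]-b[1]-b[2])[1]))
im=optics.get_image("scene"); cv2.imwrite("pics/s7.png",cv2.resize(im[130:300,160:370,::-1],None,fx=3.4,fy=3.4,interpolation=cv2.INTER_CUBIC))
E
```

```text
wreath [[-0.0905  0.0467]
 [-0.0776 -0.041 ]
 [-0.0392  0.009 ]
 [-0.1274 -0.0038]] [[-0.084   0.0025]]
leaf [[ 0.0838 -0.0087]]
pin [[ 0.0279  0.1152]
 [ 0.0235 -0.1033]
 [-0.0307 -0.1022]
 [-0.0258  0.1146]] [-0.0013  0.006 ]
skew 0.02149953733493044
```

View pics/s7.png

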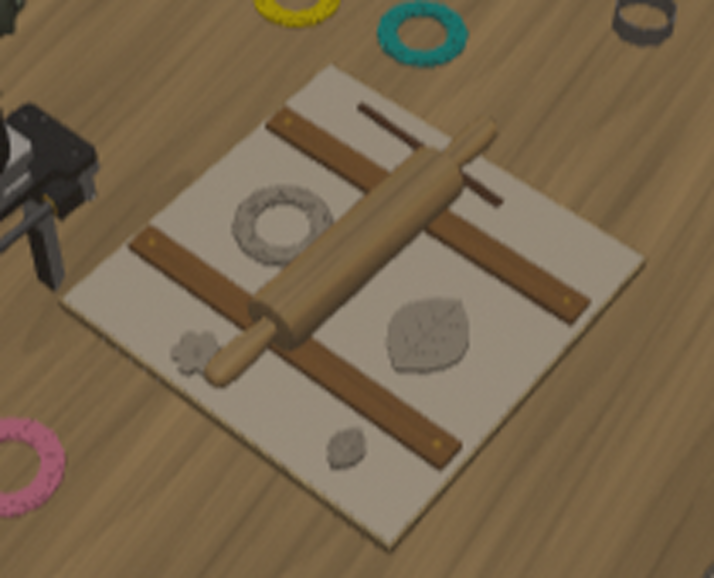

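The pin's axis is about 83 mm along the strips from the wreath's centre (at least 73 needed) and about 85 mm from the leaf's (at least 63 needed). It is skewed 0.02 rad and sits about 6 mm off centre across the strips. In both views the wreath and leaf are uncovered, and the arm is well clear, so I'm handing in.

```bash
python3 -c "
from rig import env,sign_off
s=env.state();print(s['clock'],s['qvel'].round(2),s['wrist_force'].round(1));print(sign_off())"
```

```text
9.05 [ 1.24 -0.53  0.28 -0.16 -0.29 -0.09] [-0.1  1.2  1.2]
the job is handed in; nothing more can be done
None
```

I rolled the pin into the gap between the wreath and the big leaf and handed the job in at about 9 s; the system gives no verdict. It took three strokes with the open fingertips on top of the barrel, lifting off and re-placing them between strokes. I read 2–11 N on the wrist, and the grasp point stayed near 99 mm, above the 87 mm limit.

| Last check | Measured | Needed |
|---|---|---|
| Pin axis to wreath centre, along the strips | about 83 mm | 73 to 127 mm |
| Pin axis to leaf centre, along the strips | about 85 mm | 63 to 112 mm |
| Pin centred across the strips | about 6 mm off | within 30 mm |
| Pin square to the strips | 0.02 rad | below 0.15 rad |

- **Rolling:** I did not observe the turn directly. The pin moved about 62 mm while the fingertips moved about twice that, which fits rolling without slip, or about 2.2 rad.
- **Nothing else moved:** The wreath and leaf measured within about 3 mm of where they started. In the last views the knife, flower and oval look unmoved, but I did not measure the bystanders. The arm ended well clear of everything.
- **Disagreements:** Two readings of the final pin position, one from the barrel corners and one from the handle ends, differed by about 3 mm. Early on, the wrist camera put the leaf about 7 mm nearer than the top camera did, so I relied on the top camera. Both differences are smaller than the margins left.

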